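Bring a vial up to the reading lens on a braked slide

ROBOT

A 7-joint arm with a two-finger parallel gripper is mounted at the origin on a cart in front of the work surface, level with it; the furniture and walls round the work are solid. World frame = base frame: x ahead of the robot, y to its left, z up, the work surface at z = 0. Lengths are in m, angles in rad, forces in N, time in s.
With the tool pointing down it reaches from about 0.35 to 0.9 m from the base axis. Payload 19.9 kg.
Tool frame: the origin (TCP) lies midway between the tips of the shut fingers; the grasp point (between the pads) lies 19 mm behind it; z points along the fingers, y is the line along which they close (so a half turn about z gives the same grasp; the last joint's range is limited). The gripper opens to 85 mm and grips with 20 to 120 N. Pads are 22 mm wide; open, the fingers measure 114 mm over their backs; the gripper's body (76 mm by 85 mm) begins 54 mm behind the grasp point. The pads swing forward as they close: fully open they stand 13 mm farther back than shut.
Start: joints at [-1.317, 0.417, -0.01, 1.614, 0.005, 1.111, -0.053], TCP at [0.182, 0.598, 0.231] pointing down, gripper open.
Joint ranges: [-2.81, 2.81], [-0.39, 2.02], [-1.27, 1.25], [0.06, 2.57], [-1.19, 4.33], [0.19, 2], [-2.82, 2.82]. Speed limits (rad/s): [1.89, 1.89, 2.39, 2.39, 3.01, 3.01, 3.01].

INTERFACE

Orientations are given as a rotation vector (axis times angle).
In Python, from bench import robot gives the robot as it stands.
- The arm moves only by the shell command python3 -m creep 'ROWS' [OPENING] [FORCE]. ROWS is JSON, a list of rows, each a list of 2 entries, a list of its own where there are three numbers: the shift along the tool's x, y, z scaled (see below), then the turn about the tool's z scaled (see below). A call has 1 to 5 rows; each row is the pose to reach, as a shift and turn from the pose commanded when the call began, along the tool's axes at that moment; what a row does not reach only later rows make up. The controller multiplies each number of a shift by 0.2 m and each number of a turn by 2 rad. A row lasts 1/12 s, in which the tool goes at most 41.7 mm and 7.16 degrees, less where a joint would pass 70% of its speed; a pose out of reach is approached as far as the arm can. A call with a number of a shift or a turn outside -1 to 1 is refused whole. A call with a gripper value outside its range is refused whole. OPENING is the gripper command: -1 is fully open, 1 is shut, values between are in proportion, set as the call begins (- or left out, the last holds). The fingers move at their own pace and stop on an object; FORCE is the grip in N (left out, the last holds). Time passes only in rows, so rows that repeat a pose let the fingers close. It gives the time, the measured TCP pose, the force, the opening and the grip force at its end, in the units of the state.
- robot.get_obs(): the state, without advancing time (a new reading comes with each control period).
- robot.camera(name): name is "scene" or "side" or "wrist"; returns (picture, depth): 384x512x3 uint8, red, green, blue; 384x512 float32, m along the optical axis (not along the pixel's ray), 0 where there is no reading.
- robot.camera_model(name): a dict with "intrinsics" (3x3 intrinsics, pixels), "k1" (the pictures are not rectified: a ray, as slopes to the right and down, at radius r is drawn at 1 + k1 r^2 times it, then the intrinsics apply), "world_from_camera" (4x4, takes a point from camera to world coordinates); the wrist camera has in their place "hand_eye" (4x4, takes a point from camera to tool coordinates, whose origin is the TCP and whose axes are the flange's). Camera axes: x right, y up, looking along -z (the intrinsics and any distortion apply to the point x, -y, -z); pixel columns grow to the right and rows downward; lengths in m; the calibration is good to about 2 mm. A picture is of the moment at which its call begins: read the wrist's pose just before it. camera_model takes no time and is no camera call.
- robot.hand_in(): hands the job in; it is judged then, once.
Trained networks look in the newest picture that a camera, given by its name, has taken for a name from the list of things; names that differ only in an ending like _2 or _b are one class to them, and where a whole thing is asked for, a point or a joint stands for the part that bears it (a point fixed in the world has none). Each returns a list of dicts, best first, with "p" (0 to 1); they miss things now and then, are a little off and sometimes report something else, mostly with a low value. They report only what shows in the picture. A call takes as long as a camera call. They do not tell look-alikes from the thing itself.
- robot.recognise(thing, camera): "centre" ([column, row] in pixels, amid what is visible of it).
The state is a dict: "time_s": time; "joint_pos": joint angles; "joint_velocities": joint speeds; "effort": joint torques, N m; "ee_pos": TCP position; "tcp_rot": TCP orientation; "force": force on the tool from outside, world axes, zero at the start; "moment": the same for the moment, N m; "opening": finger opening in m; "grasp_force": force on a finger pad.
Only numpy, scipy, OpenCV 4.12 (cv2) and the standard library are available. Lean on these libraries where they do the work, as an engineer would, in place of code of your own. Each camera call takes 0.05 s, during which the arm holds its last target. There are 200 camera calls.

TASK

Run the slide that carries the capped vial up to its marked end stop, so that the vial stands in front of the reading lens. The slide is held by a friction brake: with closed fingertips press down the ribbed pad in the middle of the slide, and only with the pad held down push the slide along the rail until its nose rests against the stop's bumper; then lift off so that the brake holds it there. Do not grasp or lift anything, do not touch the vial, do not drive the stop along the rail, and leave the other things where they are.

Things in the scene. Friction and masses are not known exactly. Their poses are not given: they have to be found in the camera images.
- rail: Fixed slotted aluminium rail, 376 x 56 mm with its black end caps, top face 20 mm above the worktop. Origin: centre of its underside on the worktop; x runs along the rail from the slide's home end to the end stop, z up. It points roughly straight ahead of the robot, home end nearest the robot. The vial rides at the slide's front (+x) end.
- shuttle (a joint): How far the grey slide has travelled along rail +x, m (0 = home end, up to 0.20). The slide is 117 mm long and 54 mm wide. With the brake free it takes about 1 N to move; with the brake on about 25 N, which counts as forcing it.
- brake (a joint): How far the brake pad is pressed down, m: about 0 = up, brake on; 0.005 = bottom of its travel. A spring holds it up: about 5 N to start it, 6.6 N at the bottom. The brake lets go from about 1 mm; hold the pad deeper than 2 mm while pushing.
- pad_top (a point): Centre of the top face of the ribbed rubber pad, 38 mm along the rail and 40 mm across, 60 mm above the worktop when up; moves with slide and pad. Its edges are rounded. A rigid grey thumb ridge, 46 mm wide, stands across the slide ahead of it: its near face is 28 mm from the pad's centre towards rail +x and its top 12 mm above the raised pad. A fingertip may drive the slide by rubbing on the pad or by pushing against the ridge.
- nose (a point): Middle of the slide's flat front face, 27 mm above the worktop, 90 mm ahead of pad_top along rail +x.
- bumper (a point): Tip of the rubber bumper on the end stop (dark steel clamp block with a white index line, 24 x 58 x 30 mm, round reading lens on a side arm). The nose must meet this point. The stop is clamped on the rail and slips only above about 60 N; its place on the rail varies. The lens stands on the rail's +y side, its rim up to 112 mm above the worktop, 52 mm off the rail's centre line.
- nest (a point): Floor of the round cup on the slide in which the vial stands, 66 mm ahead of pad_top along rail +x, 35 mm above the worktop. The cup is 24 mm deep.
- nest_vial: White-capped glass vial, 23 mm across and 75 mm tall, loose in the slide's cup; its top is 110 mm above the worktop. Origin at the centre of its underside, z up.
- vial_a: Bystander: open glass vial, 23 x 75 mm, upright beside the rail; origin under its centre.
- vial_b: Bystander: open glass vial like the other, upright beside the rail.
- nut: Bystander: small brass fitting, 16 x 18 x 23 mm, near the rail.
- tee: Bystander: brass tee fitting, 32 x 46 x 18 mm, near the rail.
- beaker: Bystander: small beaker, 45 x 50 x 58 mm.
- spanner: Bystander: spanner, 153 mm long, 7 mm thick, lying flat.
Things that resemble listed ones, but are neither listed nor needed, are in the scene too. What is shaped like the nest_vial but black or green is not meant.

How it is judged:
By the outcome, as a careful person would: the job done as asked, in the order asked, and still so for the second after the job is handed in, with the robot touching nothing.
It also fails if it takes over 42 s, if anything falls off the work surface, if the arm or the gripper's body presses on something with over 40 N, if the wrist force passes 120 N, or if a joint passes its speed limit or range.

## Working session

There is one attempt and no reset: what is moved stays moved. The work goes in short steps, Python scripts to look and compute and a shell command to move; the robot and the scene stay as the last step left them, time stands still between calls to the robot, and variables do not carry over. Pictures are saved under pics/ and viewed, at most 10 in all, crops included, and the job is handed in when it is done.

```bash
ls; mkdir -p pics
cat > h.py <<'E'
import numpy as np, cv2
from bench import robot
def cam(n,f=None):
    p,d=robot.camera(n)
    if f: cv2.imwrite(f,p[:,:,::-1])
    return p,d
def ray(n,u,v,m=None):
    m=m or robot.camera_model(n); K=np.array(m["intrinsics"]); k=m["k1"]
    q=np.array([(u-K[0,2])/K[0,0],(v-K[1,2])/K[1,1]]); s=q.copy()
    for _ in range(20): s=q/(1+k*(s@s))
    return np.array([s[0],-s[1],-1.])
def world(n,u,v,d,T=None):
    m=robot.camera_model(n); T=np.array(m["world_from_camera"]) if T is None else T
    return (T@np.r_[ray(n,u,v,m)*d,1])[:3]
def atz(n,u,v,z,T=None):
    m=robot.camera_model(n); T=np.array(m["world_from_camera"]) if T is None else T
    r=T[:3,:3]@ray(n,u,v,m); return T[:3,3]+r*(z-T[2,3])/r[2]
E
python3 - <<'E'
from h import *
o=robot.get_obs(); print(o)
for n in("scene","side"):
    p,d=cam(n,f"pics/{n}0.png")
    for t in("pad_top","shuttle","nest_vial","bumper","rail","vial_a","beaker","nut","tee","spanner"):
        for r in robot.recognise(t,n)[:3]:
            u,v=r["centre"]; z=d[int(v),int(u)]
            print(n,t,round(r["p"],2),np.round([u,v]),np.round(world(n,u,v,z),3))
E
```

```text
pics
{'time_s': 0.0, 'joint_pos': array([-1.31649076,  0.41795473, -0.01031077,  1.61420936,  0.00469067,
        1.11070132, -0.05295717]), 'joint_velocities': array([ 0.00023111,  0.00034237,  0.00055063,  0.00082647,  0.00011019,
       -0.00015413,  0.00104175]), 'effort': array([ 9.05723628e-04, -8.64450788e+01,  6.79248199e-01, -4.34889543e+01,
        1.91567437e-02,  7.50509935e-03,  3.93328207e-05]), 'ee_pos': array([0.18209147, 0.59750299, 0.23065746]), 'tcp_rot': array([-4.62858625e-01, -3.10720364e+00,  1.95479664e-03]), 'force': array([ 0.8419808 , -0.09875855,  0.06419839]), 'moment': array([-0.02901582, -0.02190608, -0.03402696]), 'grasp_force': 0.0, 'opening': 0.0851641591431059}
scene pad_top 0.59 [284. 227.] [0.456 0.08  0.061]
scene pad_top 0.4 [289. 273.] [0.449 0.164 0.018]
scene shuttle 0.84 [274. 236.] [0.478 0.097 0.053]
scene nest_vial 0.9 [245. 296.] [0.534 0.232 0.05 ]
scene nest_vial 0.74 [298. 195.] [ 0.422 -0.01   0.059]
scene nest_vial 0.67 [271. 238.] [0.483 0.101 0.053]
scene bumper 0.58 [182. 244.] [0.6   0.334 0.353]
scene rail 0.77 [227. 242.] [0.5
[... 268 characters left out ...]
scene spanner 0.3 [182. 242.] [0.665 0.107 0.05 ]
side pad_top 0.61 [255. 209.] [0.461 0.073 0.061]
side shuttle 0.82 [247. 221.] [0.469 0.111 0.049]
side nest_vial 0.96 [195. 245.] [0.539 0.235 0.047]
side nest_vial 0.76 [281. 204.] [ 0.421 -0.007  0.044]
side nest_vial 0.74 [226. 201.] [0.519 0.096 0.086]
side bumper 0.98 [166. 207.] [0.64  0.148 0.08 ]
side bumper 0.35 [247. 221.] [0.47  0.107 0.048]
side vial_a 0.64 [181. 233.] [0.593 0.182 0.039]
side vial_a 0.63 [213. 233.] [0.522 0.175 0.047]
side vial_a 0.3 [226. 200.] [0.52  0.098 0.087]
side beaker 0.64 [297. 168.] [ 0.43  -0.255  0.046]
side tee 0.81 [248. 251.] [0.447 0.18  0.016]
side spanner 0.63 [253. 214.] [0.456 0.102 0.064]
```

Run:
```python
import cv2
a=cv2.imread("pics/scene0.png")[130:330,140:340];b=cv2.imread("pics/side0.png")[130:330,120:320]
cv2.imwrite("pics/c0.png",cv2.hconcat([cv2.resize(x,(400,400),interpolation=cv2.INTER_CUBIC) for x in(a,b)]))
```

```text
(no output)
```

View pics/scene0.png

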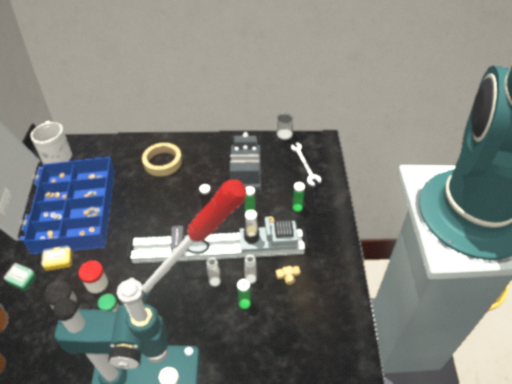

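View pics/c0.png

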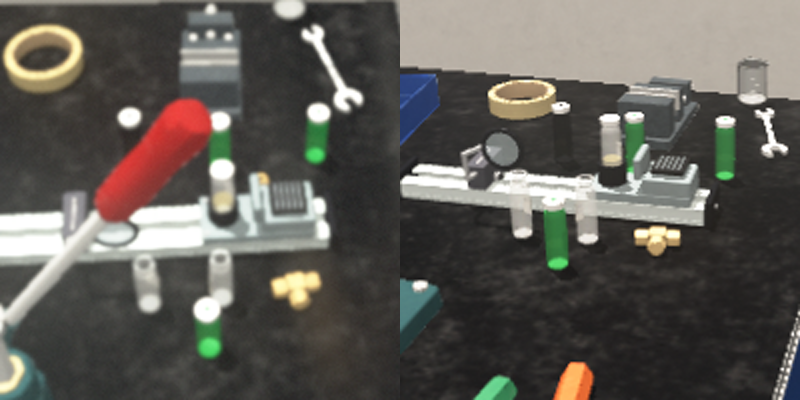

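The scene shows the slide at (275,235), its ribbed pad at (285,228), and the white-capped vial at (251,225). Green- and black-bodied vials at (250,200), (299,197), (244,293) and (205,190) are look-alikes. The stop is at (178,237). A red-handled lever occludes part of the rail at about (215,210), so I need its height.

```bash
cat >> h.py <<'E'
def cloud(n,d,T=None):
    m=robot.camera_model(n); T=np.array(m["world_from_camera"]) if T is None else T
    K=np.array(m["intrinsics"]); h,w=d.shape
    v,u=np.mgrid[:h,:w]; pts=np.stack([u,v],-1).reshape(-1,1,2).astype(float)
    s=cv2.undistortPoints(pts,K,np.array([m["k1"],0,0,0.])).reshape(h,w,2)
    c=np.stack([s[...,0]*d,-s[...,1]*d,-d],-1)
    W=c@T[:3,:3].T+T[:3,3]; W[d<=0]=np.nan
    return W
E
python3 - <<'E'
from h import *
for n in("scene","side"):
    p,d=cam(n); W=cloud(n,d); x,y,z=W[...,0],W[...,1],W[...,2]
    br=p.mean(-1)
    if n=="scene":
        for u,v in((240,187),(230,200),(215,212),(195,235),(170,265),(150,285),(130,295)): print(u,v,W[v,u].round(3))
        hi=(z>0.13)&(z<0.9)&(x>0.3)&(x<0.9)&(abs(y)<0.3); print("high",hi.sum(), np.nanmin(W[hi],0),np.nanmax(W[hi],0))
    for zl,zh,name in((.054,.068,'pad'),(.013,.026,'rail')):
        m=(z>zl)&(z<zh)&(x>.38)&(x<.85)&(y>.0)&(y<.16)
        if name=='pad': m&=(x<.5)
        else: m&=br>110
        q=W[m]; print(n,name,len(q),q.mean(0).round(4))
        r=cv2.minAreaRect(q[:,:2].astype(np.float32)*1000); print(r, q.min(0).round(3),q.max(0).round(3))
        if name=='rail':
          L=[]
          for a in np.arange(.42,.78,.02):
            s=q[abs(q[:,0]-a)<.01]
            if len(s)>4: print(round(a,2),len(s),np.percentile(s[:,1],[3,50,97]).round(3))
E
```

```text
240 187 [0.528 0.333 0.451]
230 200 [0.539 0.347 0.446]
215 212 [0.556 0.343 0.423]
195 235 [0.581 0.345 0.385]
170 265 [0.621 0.338 0.313]
150 285 [0.656 0.337 0.264]
130 295 [0.662 0.386 0.322]Traceback (most recent call last):
  File "<stdin>", line 7, in <module>
    res = np.fmin.reduce(a, axis=axis, out=out, **kwargs)
ValueError: zero-size array to reduction operation fmin which has no identity
```

Run:
```python
from h import *
for n in("scene","side"):
    p,d=cam(n); W=cloud(n,d); x,y,z=W[...,0],W[...,1],W[...,2]
    br=p.mean(-1)
    for zl,zh,name in((.054,.068,'pad'),(.013,.026,'rail')):
        m=(z>zl)&(z<zh)&(x>.38)&(x<.85)&(y>.0)&(y<.16)
        if name=='pad': m&=(x<.49)
        else: m&=br>110
        q=W[m]; print(n,name,len(q),q.mean(0).round(4))
        r=cv2.minAreaRect(q[:,:2].astype(np.float32)*1000); print(np.round(r[0]),np.round(r[1]),r[2])
        if name=='rail':
          for a in np.arange(.42,.82,.03):
            s=q[abs(q[:,0]-a)<.015]
            if len(s)>4: print(round(a,2),len(s),np.percentile(s[:,1],[3,50,97]).round(3))
```

```text
scene pad 365 [0.4594 0.0858 0.0613]
[462.  85.] [60. 45.] 4.233888149261475
scene rail 1646 [0.6152 0.1019 0.0202]
[593.  70.] [152. 363.] 84.01364135742188
0.42 133 [0.056 0.098 0.158]
0.45 104 [0.106 0.152 0.159]
0.48 74 [0.024 0.108 0.158]
0.51 45 [0.108 0.11  0.113]
0.54 81 [0.063 0.109 0.113]
0.57 238 [0.065 0.1   0.115]
0.6 233 [0.067 0.101 0.116]
0.63 58 [0.075 0.117 0.119]
0.66 53 [0.072 0.119 0.122]
0.69 89 [0.074 0.109 0.122]
0.72 227 [0.075 0.109 0.123]
0.75 222 [0.077 0.111 0.126]
0.78 89 [0.078 0.109 0.127]
side pad 215 [0.4627 0.0909 0.0612]
[465.  87.] [53. 45.] 4.773586750030518
side rail 1004 [0.6033 0.1071 0.0192]
[591. 115.] [372. 100.] 1.933175802230835
0.42 101 [0.061 0.104 0.158]
0.45 96 [0.105 0.109 0.16 ]
0.48 64 [0.107 0.11  0.114]
0.51 62 [0.109 0.112 0.115]
0.54 18 [0.109 0.113 0.116]
0.57 76 [0.07  0.106 0.118]
0.6 119 [0.069 0.102 0.119]
0.63 43 [0.071 0.084 0.121]
0.66 88 [0.076 0.118 0.124]
0.69 50 [0.11  0.123 0.127]
0.72 114 [0.078 0.115 0.127]
0.75 126 [0.079 0.115 0.129]
0.78 47 [0.082 0.113 0.13 ]
```

```bash
python3 -m creep '[[[-0.13,-0.154,0],0],[[-0.26,-0.31,0],0],[[-0.38,-0.46,0],0],[[-0.51,-0.62,0],0],[[-0.64,-0.77,0],0]]' 1 20; python3 -m creep '[[[-0.13,-0.154,0],0],[[-0.26,-0.31,0],0],[[-0.38,-0.46,0],0],[[-0.51,-0.62,0],0],[[-0.64,-0.77,0],0]]'; python3 -m creep '[[[-0.13,-0.154,0],-0.06],[[-0.26,-0.31,0],-0.12],[[-0.38,-0.46,0.05],-0.179],[[-0.51,-0.61,0.1],-0.179],[[-0.51,-0.61,0.1],-0.179]]'
python3 - <<'E'
from h import *
from scipy.spatial.transform import Rotation as R
o=robot.get_obs();T=np.eye(4);T[:3,:3]=R.from_rotvec(o["tcp_rot"]).as_matrix();T[:3,3]=o["ee_pos"]
print(o["time_s"],T.round(3))
m=robot.camera_model("wrist");print(np.round(m["hand_eye"],3))
T=T@np.array(m["hand_eye"])
p,d=cam("wrist","pics/w1.png")
for t in("pad_top","nest_vial","bumper","shuttle","nose"):
    for r in robot.recognise(t,"wrist")[:3]:
        u,v=r["centre"];print(t,round(r["p"],2),np.round([u,v]),world("wrist",u,v,d[int(v),int(u)],T).round(3))
E
```

```text
time_s: 1.67
ee_pos: [0.26, 0.4112, 0.2313]
tcp_rot: [-0.463, -3.107, -0.0]
force: [0.9, 1.2, 0.4]
opening: 0.0255
grasp_force: 0.0
time_s: 2.08
ee_pos: [0.3375, 0.2266, 0.2315]
tcp_rot: [0.463, 3.107, 0.001]
force: [1.3, 0.6, 0.6]
opening: -0.0003
grasp_force: 0.0
time_s: 2.5
ee_pos: [0.4, 0.0789, 0.2111]
tcp_rot: [-0.102, 3.139, -0.0]
force: [0.2, -0.6, 0.4]
opening: 0.0001
grasp_force: 0.0
2.5 [[-0.998 -0.065  0.001  0.4  ]
 [-0.065  0.998 -0.     0.079]
 [-0.001 -0.    -1.     0.211]
 [ 0.     0.     0.     1.   ]]
[[ 0.002  0.946  0.325  0.084]
 [ 1.    -0.002  0.    -0.001]
 [ 0.001  0.325 -0.946 -0.142]
 [ 0.     0.     0.     1.   ]]
pad_top 0.36 [320. 214.] [0.45  0.158 0.018]
nest_vial 0.88 [164. 187.] [ 0.412 -0.014  0.069]
nest_vial 0.83 [177. 272.] [ 0.517 -0.006  0.057]
nest_vial 0.68 [366. 292.] [0.53  0.216 0.056]
bumper 0.3 [324. 214.] [0.45  0.162 0.018]
shuttle 0.77 [256. 220.] [0.446 0.08  0.059]
nose 0.58 [256. 217.] [0.441 0.08  0.061]
```

View pics/w1.png

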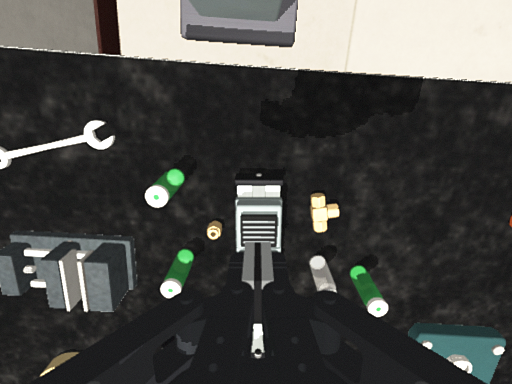

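```bash
cat >> h.py <<'E'
from scipy.spatial.transform import Rotation as R
def wristT():
    o=robot.get_obs();T=np.eye(4);T[:3,:3]=R.from_rotvec(o["tcp_rot"]).as_matrix();T[:3,3]=o["ee_pos"]
    return T@np.array(robot.camera_model("wrist")["hand_eye"])
E
python3 - <<'E'
from h import *
T=wristT();p,d=cam("wrist");W=cloud("wrist",d,T);x,y,z=np.moveaxis(W,-1,0)
m=(x>.39)&(x<.56)&(y>.04)&(y<.12)
for a in np.arange(.40,.66,.006):
    s=W[(abs(x-a)<.003)&(abs(y-(.083+.062*(a-.457)))<.012)]
    if len(s): print(round(a,3),len(s),np.percentile(s[:,2],[10,50,90]).round(4))
for zl,zh,x0,x1 in((.055,.066,.42,.482),(.066,.078,.46,.51)):
    q=W[m&(z>zl)&(z<zh)&(x>x0)&(x<x1)]
    if len(q)>9: print(cv2.minAreaRect(q[:,:2].astype(np.float32)*1000),q.min(0),q.max(0))
E
```

```text
0.4 328 [-0.0005  0.249   0.2599]
0.406 596 [2.000e-04 2.493e-01 2.655e-01]
0.412 151 [0.0289 0.0302 0.262 ]
0.418 21 [0.0187 0.0198 0.0284]
0.424 86 [0.0052 0.0066 0.0203]
0.43 320 [0.0059 0.0323 0.0501]
0.436 166 [0.006  0.0513 0.0581]
0.442 176 [0.0511 0.0602 0.0614]
0.448 112 [0.0599 0.0609 0.0617]
0.454 117 [0.0601 0.0608 0.0619]
0.46 105 [0.0598 0.0609 0.0617]
0.466 106 [0.0598 0.0608 0.0615]
0.472 10 [0.0602 0.0608 0.0612]
0.478 1 [0.0614 0.0614 0.0614]
0.484 1 [0.0497 0.0497 0.0497]
0.616 1 [0.0195 0.0195 0.0195]
0.622 3 [0.0192 0.0194 0.0203]
0.628 7 [0.0063 0.0191 0.0202]
0.634 32 [0.0054 0.0065 0.0199]
0.64 32 [0.0052 0.0066 0.0198]
0.646 32 [0.0053 0.0063 0.0202]
0.652 43 [0.0052 0.0063 0.0288]
0.658 70 [0.0053 0.0206 0.0315]
((456.4671630859375, 83.6965103149414), (37.015254974365234, 39.640071868896484), 2.9249069690704346) [0.43719088 0.06324905 0.05689332] [0.47589256 0.10427491 0.06307931]
```

Wrist view: the ribbed pad is at (260,230), partly behind the fingers. The brass nut is at (214,230), the tee at (322,210), and the green look-alikes stand off to the sides. From depth, the pad centre is about (0.457, 0.084) and the rail yaw about 3.5°.

```bash
python3 -m creep '[[[-0.15,0,0.15],0],[[-0.3,0,0.3],0],[[-0.3,0,0.45],0],[[-0.3,0,0.55],0],[[-0.3,0,0.67],0]]'; python3 -m creep '[[[0,0,0],0]]'
python3 - <<'E'
from h import *
for n in("scene","side"):
    p,d=cam(n,f"pics/{n}1.png");W=cloud(n,d);x,y,z=np.moveaxis(W,-1,0)
    c=.0837+.062*(x-.457)
    for zl,zh in((.022,.028),(.028,.036)):
        q=W[(z>zl)&(z<zh)&(abs(y-c)<.03)&(x>.56)&(x<.76)]
        if len(q)>4: print(n,zl,len(q),np.percentile(q[:,0],[0,3,50,97]).round(4),q[:,1].min(),q[:,1].max())
    q=W[(z>.04)&(z<.12)&(y-c>.02)&(y-c<.07)&(x>.6)&(x<.76)]
    if len(q)>4: print("lens",np.percentile(q[:,0],[0,5,50,95,100]).round(4))
    for r in robot.recognise("bumper",n): print(r)
b=cv2.imread("pics/side1.png")[150:270,130:290]
cv2.imwrite("pics/c1.png",cv2.resize(b,(800,600),interpolation=cv2.INTER_CUBIC))
E
```

```text
time_s: 3.27
ee_pos: [0.4592, 0.0867, 0.0761]
tcp_rot: [0.1, -3.14, 0.0]
force: [0.2, 0.3, 0.8]
opening: 0.0001
grasp_force: 0.0
time_s: 3.35
ee_pos: [0.457, 0.0863, 0.074]
tcp_rot: [0.1, -3.135, 0.003]
force: [-2.0, -0.3, -0.8]
opening: -0.0001
grasp_force: 0.0
scene 0.022 246 [0.5601 0.5624 0.6626 0.7548] 0.0642604729924714 0.12731659010020513
scene 0.028 5 [0.6639 0.6639 0.6641 0.6651] 0.07273766145187088 0.08681630377771377
lens [0.6013 0.6061 0.6254 0.6806 0.6856]
{'centre': [183.4, 244.0], 'p': 0.93}
side 0.022 52 [0.5622 0.5658 0.6644 0.7111] 0.07452128243185097 0.12668237372942437
side 0.028 50 [0.6557 0.6576 0.6652 0.6837] 0.08565774853286345 0.1273799217235947
lens [0.6031 0.6082 0.6344 0.6754 0.6858]
{'centre': [165.8, 205.7], 'p': 0.66}
```

View pics/c1.png

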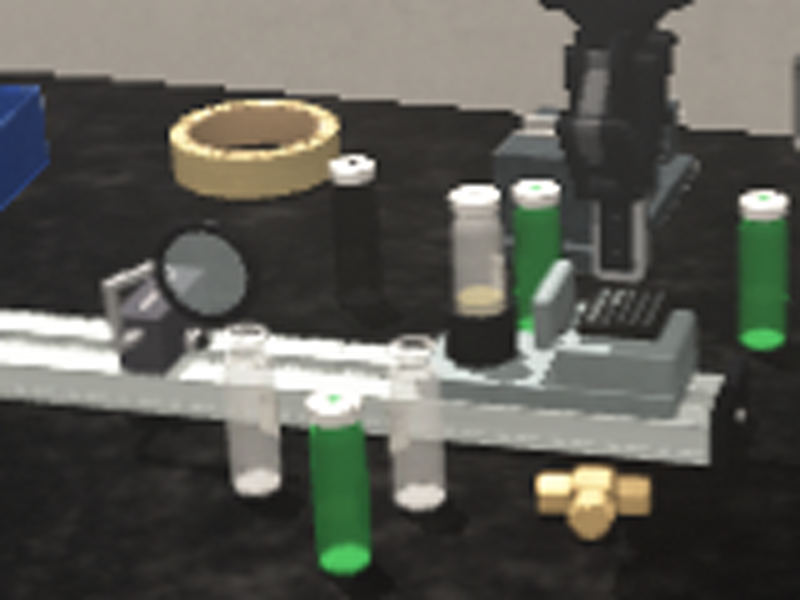

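The closed fingertips hang above the pad. The bumper is at crop (200,340), just ahead of the block, so the travel should be about 0.10 m. Now pressing.

```bash
python3 -m creep '[[[0,-0.01,0.05],0],[[0,-0.01,0.08],0],[[0,-0.01,0.09],0],[[0,-0.01,0.09],0],[[0,-0.01,0.09],0]]'; python3 -m creep '[[[0,0,0.005],0],[[0,0,0.01],0],[[0,0,0.01],0],[[0,0,0.01],0]]'
```

```text
time_s: 3.97
ee_pos: [0.4597, 0.084, 0.0596]
tcp_rot: [-0.098, 3.14, 0.0]
force: [1.6, 0.4, 5.2]
opening: -0.0002
grasp_force: 2.4
time_s: 4.3
ee_pos: [0.4597, 0.084, 0.0577]
tcp_rot: [-0.098, 3.139, 0.0]
force: [0.9, 0.3, 4.8]
opening: -0.0
grasp_force: 2.7
```

```bash
python3 -m creep '[[[0,0,0.004],0],[[0,0,0.007],0],[[0,0,0.007],0]]'; python3 -m creep '[[[-0.01,0,0],0],[[-0.025,0,0],0],[[-0.04,0,0],0],[[-0.05,0,0],0],[[-0.05,0,0],0]]'
```

```text
time_s: 4.55
ee_pos: [0.4597, 0.084, 0.0563]
tcp_rot: [-0.098, 3.139, 0.0]
force: [0.8, 0.3, 5.6]
opening: 0.0001
grasp_force: 2.9
time_s: 4.97
ee_pos: [0.4697, 0.0846, 0.0563]
tcp_rot: [-0.098, 3.14, 0.0]
force: [0.4, 1.4, 5.6]
opening: 0.0003
grasp_force: 2.9
```

```bash
python3 -m creep '[[[-0.02,0,0],0],[[-0.045,0,0],0],[[-0.07,0,0],0],[[-0.09,0,0],0],[[-0.1,0,0],0]]'
python3 - <<'E'
from h import *
p,d=cam("side","pics/side2.png");W=cloud("side",d);x,y,z=np.moveaxis(W,-1,0)
print([ (r["p"],world("side",*r["centre"],d[int(r["centre"][1]),int(r["centre"][0])]).round(3)) for r in robot.recognise("shuttle","side")+robot.recognise("nest_vial","side")])
b=p[150:270,130:290,::-1]
cv2.imwrite("pics/c2.png",cv2.resize(b,(800,600),interpolation=cv2.INTER_CUBIC))
E
```

```text
time_s: 5.38
ee_pos: [0.4896, 0.0858, 0.0563]
tcp_rot: [-0.098, 3.14, 0.0]
force: [-1.2, -0.8, 5.7]
opening: 0.0
grasp_force: 2.9
[(0.73, array([0.498, 0.108, 0.05 ])), (0.71, array([0.551, 0.104, 0.088])), (0.65, array([0.536, 0.235, 0.046])), (0.58, array([ 0.417, -0.01 ,  0.049]))]
```

View pics/c2.png

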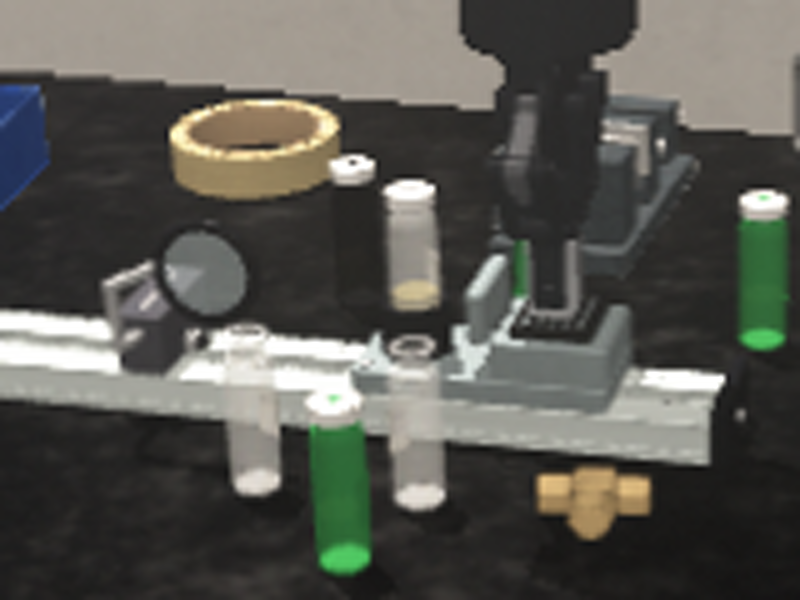

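The slide has followed by 30 mm, with the nose at crop (355,370) and the bumper at (205,340). I'll keep pushing.

```bash
python3 -m creep '[[[-0.03,0,0],0],[[-0.07,0,0],0],[[-0.11,0,0],0],[[-0.14,0,0],0],[[-0.16,0,0],0]]'; python3 -m creep '[[[-0.03,0,0],0],[[-0.06,0,0],0],[[-0.09,0,0],0],[[-0.11,0,0],0],[[-0.11,0,0],0]]'
python3 - <<'E'
from h import *
p,d=cam("side","pics/side3.png")
b=p[150:270,130:290,::-1]
cv2.imwrite("pics/c3.png",cv2.resize(b,(800,600),interpolation=cv2.INTER_CUBIC))
E
```

```text
time_s: 5.95
ee_pos: [0.5217, 0.0878, 0.0563]
tcp_rot: [-0.098, 3.14, 0.0]
force: [-1.1, -0.1, 5.9]
opening: 0.0
grasp_force: 2.9
time_s: 6.37
ee_pos: [0.544, 0.0892, 0.0564]
tcp_rot: [-0.098, 3.139, -0.0]
force: [1.1, 1.1, 5.2]
opening: -0.0001
grasp_force: 2.9
```

View pics/c3.png

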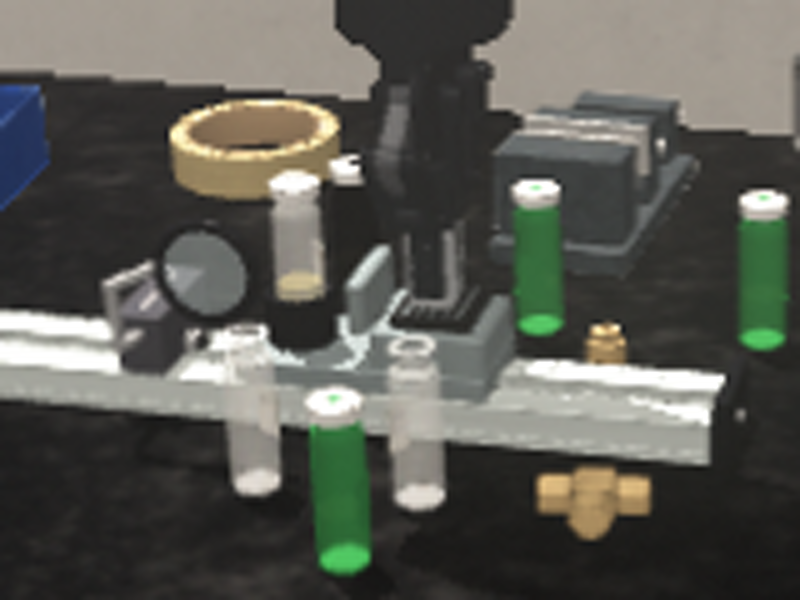

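About 14 mm remains between nose and bumper. I'll take 8 mm, then small steps while watching the force.

```bash
python3 -m creep '[[[-0.015,0,0],0],[[-0.03,0,0],0],[[-0.04,0,0],0],[[-0.04,0,0],0]]' | sed -n '2p;4p'; for i in 1 2 3; do python3 -m creep '[[[-0.006,0,0],0],[[-0.01,0,0],0],[[-0.01,0,0],0]]'| sed -n '1,2p;4p'; done
```

```text
ee_pos: [0.5516, 0.0897, 0.0564]
force: [-0.5, 0.1, 5.3]
time_s: 7.0
ee_pos: [0.5533, 0.0898, 0.0563]
force: [0.3, -0.8, 5.0]
time_s: 7.25
ee_pos: [0.5553, 0.0899, 0.0563]
force: [-0.7, 0.6, 5.2]
time_s: 7.5
ee_pos: [0.5572, 0.09, 0.0563]
force: [-0.3, 0.6, 6.2]
```

```bash
for i in 1 2 3 4; do python3 -m creep '[[[-0.005,0,0],0],[[-0.01,0,0],0],[[-0.01,0,0],0]]'| sed -n '1,2p;4p'; done
python3 - <<'E'
from h import *
p,d=cam("side","pics/side4.png")
b=p[170:245,140:240,::-1]
cv2.imwrite("pics/c4.png",cv2.resize(b,(800,600),interpolation=cv2.INTER_CUBIC))
E
```

```text
time_s: 7.75
ee_pos: [0.5593, 0.0902, 0.0563]
force: [0.2, -0.1, 5.1]
time_s: 8.0
ee_pos: [0.5612, 0.0903, 0.0563]
force: [0.1, 0.2, 6.2]
time_s: 8.25
ee_pos: [0.5632, 0.0904, 0.0563]
force: [0.3, 0.4, 5.3]
time_s: 8.5
ee_pos: [0.5652, 0.0905, 0.0563]
force: [-0.6, -0.3, 5.8]
```

View pics/c4.png

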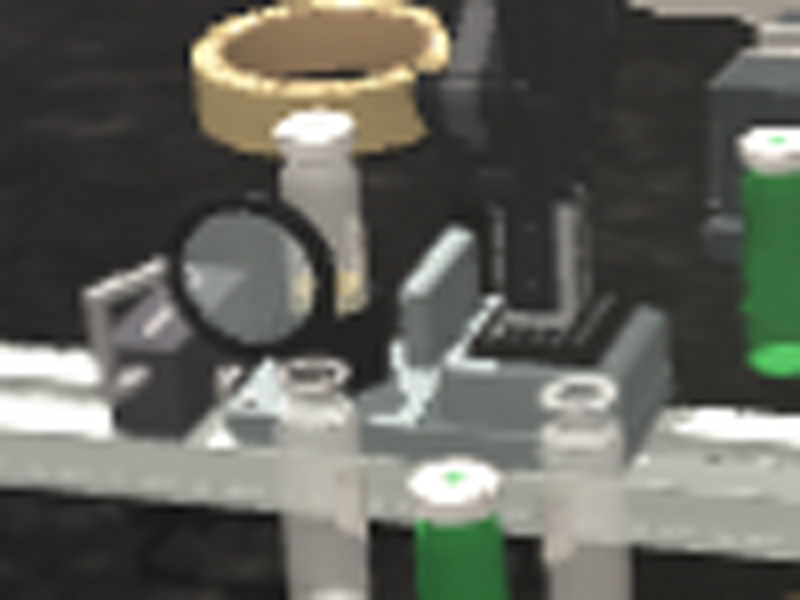

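Nose at crop (235,410) and bumper at about (235,380): almost touching, with no push force yet. I'll continue in fine steps.

```bash
for i in 1 2 3 4; do python3 -m creep '[[[-0.004,0,0],0],[[-0.007,0,0],0],[[-0.007,0,0],0]]'| sed -n '2p;4p'; done
python3 - <<'E'
from h import *
f=lambda q:q.mean(0).round(4)
p,d=cam("side","pics/side5.png")
p,d=cam("scene","pics/scene5.png")
a=p[190:265,150:250,::-1]
cv2.imwrite("pics/c5.png",cv2.resize(a,(800,600),interpolation=cv2.INTER_CUBIC))
E
```

```text
ee_pos: [0.5666, 0.0906, 0.0563]
force: [-0.8, 0.8, 6.9]
ee_pos: [0.5673, 0.0906, 0.056]
force: [-3.7, 0.3, 5.6]
ee_pos: [0.5687, 0.0907, 0.056]
force: [-3.8, 0.1, 6.2]
ee_pos: [0.57, 0.0908, 0.056]
force: [-3.4, 0.8, 6.6]
```

```bash
python3 -m creep '[[[0,0,-0.01],0],[[0,0,-0.02],0],[[0,0,-0.04],0],[[0,0,-0.08],0],[[0,0,-0.2],0]]'; python3 -m creep '[[[0.1,0,-0.2],0],[[0.25,0,-0.4],0],[[0.4,0,-0.6],0],[[0.4,0,-0.6],0],[[0.4,0,-0.6],0]]'
python3 - <<'E'
from h import *
o=[]
for n,(r,c) in (("scene",(190,150)),("side",(170,140))):
    p,d=cam(n); o.append(cv2.resize(p[r:r+75,c:c+100,::-1],(400,300),interpolation=cv2.INTER_CUBIC))
    W=cloud(n,d);x,y,z=np.moveaxis(W,-1,0); c=.0837+.062*(x-.457)
    q=W[(z>.055)&(z<.067)&(abs(y-c)<.019)&(x>.5)&(x<.59)]
    print(n,len(q),cv2.minAreaRect(q[:,:2].astype(np.float32)*1000) if len(q) else 0)
    print([(r["p"],world(n,*r["centre"],d[int(r["centre"][1]),int(r["centre"][0])]).round(3)) for r in robot.recognise("nest_vial",n)])
cv2.imwrite("pics/c6.png",cv2.hconcat(o))
E
```

```text
time_s: 10.07
ee_pos: [0.5691, 0.0905, 0.0944]
tcp_rot: [0.098, -3.136, 0.002]
force: [0.2, -0.1, 0.1]
opening: 0.0001
grasp_force: 0.0
time_s: 10.48
ee_pos: [0.4903, 0.0859, 0.2201]
tcp_rot: [-0.097, 3.135, 0.004]
force: [1.3, -0.2, 0.3]
opening: 0.0005
grasp_force: 0.0
scene 295 ((564.6763916015625, 90.31021881103516), (44.65858840942383, 37.86181640625), 3.3415257930755615)
[(0.73, array([0.521, 0.002, 0.059])), (0.62, array([0.534, 0.234, 0.051])), (0.6, array([ 0.417, -0.014,  0.067])), (0.51, array([ 0.62 , -0.009,  0.059]))]
side 137 ((564.6996459960938, 90.4605484008789), (38.22573471069336, 37.62155532836914), 3.234153985977173)
[(0.98, array([0.533, 0.236, 0.042])), (0.6, array([ 0.419, -0.01 ,  0.047])), (0.56, array([0.522, 0.002, 0.05 ])), (0.5, array([ 0.617, -0.01 ,  0.059])), (0.45, array([0.625, 0.1  , 0.101])), (0.33, array([0.581, 0.103, 0.051]))]
```

View pics/c6.png

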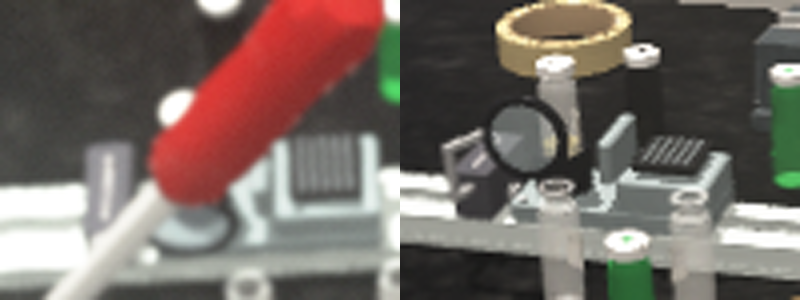

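```bash
python3 -c "
from bench import robot
print(robot.hand_in())"
```

```text
the job is handed in; nothing more can be done
None
```

I held the brake pad down about 4 mm and pushed the slide roughly 107 mm, until the push force jumped to about 3.7 N, which I took as the nose meeting the bumper. I then lifted off, the last pictures show the slide still there with the vial standing by the lens, and I handed the job in after about 11 s; the judge's result wasn't reported.

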